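# Hang the rinsed sample cup on the hook carousel

### The arm

A 7-joint arm with a two-finger parallel gripper is mounted at the origin on the work surface. World frame = base frame: x ahead of the robot, y to its left, z up, the work surface at z = 0. Lengths are in m, angles in rad, forces in N, time in s.
With the tool pointing down it reaches from about 0.4 to 0.875 m from the base axis. Payload 19.3 kg.
Tool frame: the origin (TCP) lies at the very end of the fingers, on their centre line; the grasp point (between the pads) lies 19 mm behind it; z points along the fingers, y is the line along which they close (so a half turn about z gives the same grasp; the last joint's range is limited). The gripper opens to 85 mm and grips with 20 to 120 N. Pads are 22 mm wide; open, the fingers measure 114 mm over their backs; the gripper's body (76 mm by 85 mm) begins 54 mm behind the grasp point. The pads swing forward as they close: fully open they stand 13 mm farther back than shut.
Start: joints at [-1.229, 0.521, -0.036, 1.599, 0.021, 1.021, -0.113], TCP at [0.25, 0.573, 0.231] pointing down, gripper open.
Joint ranges: [-2.91, 2.91], [-0.3, 2.13], [-1.5, 1.42], [0.17, 2.43], [-1.26, 4.41], [0.16, 1.93], [-2.52, 2.52]. Speed limits (rad/s): [1.89, 1.89, 2.39, 2.39, 3.01, 3.01, 3.01].

### API

Orientations are given as [roll, pitch, yaw] about the fixed x, y, z axes, in that order (R = Rz(yaw) Ry(pitch) Rx(roll)).
In Python, from workcell import bot gives the robot as it stands. The module is installed in compiled form; this text tells all that it offers.
- The arm moves only by the tool apply_moves, never from a script. Its arguments are lists of equal length, an entry for each row: "claw": the finger opening in m, from 0 to 0.0854; "xyz": the shift along the tool's x, y, z in m, a list of three; "twist": the turn, a rotation vector about the tool's x, y, z in rad, a list of three. A call has 1 to 20 rows; each row shifts and turns the commanded pose from where the row before left it, along the tool's axes as they then stand; what a row does not reach is not made up. A row lasts 1/10 s, in which the tool goes at most 50 mm and 8.59 degrees, less where a joint would pass 70% of its speed; a pose out of reach is approached as far as the arm can. A call with a gripper value outside its range is refused whole. The fingers move at their own pace and stop on an object; "force" is the grip in N (left out, the last holds). Time passes only in rows, so rows that do not move let the fingers close. It gives the time, the measured TCP pose, the force, the opening and the grip force at its end, in the units of the state.
- bot.observe(): the state, without advancing time (a new reading comes with each control period).
- bot.grab_frame(name): name is "scene" or "top"; returns a dict with "img" (480x640x3 uint8, red, green, blue), "vfov" (degrees; the focal length in pixels is half the picture's height over the tangent of half this angle, whatever the lens; pixels are square), "cx", "cy" (the principal point, pixels), "distortion" ([k1, k2, p1, p2, k3] as OpenCV has them; the pictures are not rectified), "view" (4x4, takes a point from world to camera coordinates). Camera axes: x right, y up, looking along -z (the intrinsics and any distortion apply to the point x, -y, -z); pixel columns grow to the right and rows downward; lengths in m; the calibration is good to about 2 mm. A picture is of the moment at which its call begins. There is no depth.
- bot.job_done(): hands the job in; it is judged then, once.
Trained networks look in the newest picture that a camera, given by its name, has taken for a name from the list of things; names that differ only in an ending like _2 or _b are one class to them, and where a whole thing is asked for, a point or a joint stands for the part that bears it (a point fixed in the world has none). Each returns a list of dicts, best first, with "score" (0 to 1); they miss things now and then, are a little off and sometimes report something else, mostly with a low value. They report only what shows in the picture. A call takes as long as a camera call.
- bot.find_in(camera, query): "position" ([x, y, z] in m, in world coordinates, good to about 4 mm: the middle of the surface that is visible of it).
The state is a dict: "clock": time; "qpos": joint angles; "qd": joint speeds; "joint_efforts": joint torques, N m; "position": TCP position; "tool_rot": TCP orientation; "force": force on the tool from outside, world axes, zero at the start; "moment": the same for the moment, N m; "grip_width": finger opening in m; "finger_force": force on a finger pad.
Only numpy, scipy, OpenCV 4.12 (cv2) and the standard library are available. Lean on these libraries where they do the work, as an engineer would, in place of code of your own. Each camera call takes 0.05 s, during which the arm holds its last target. There are 200 camera calls.

### The job

Turn the hook carousel (it has a black handle on top) until its one empty hook is over the orange drip tray. Then take the orange-gripped sample cup standing on the bench and hang it by its bail on that hook, so that it hangs freely and still above the tray.

Things in the scene. Friction and masses are not known exactly. Their poses are not given: they have to be found in the camera images.
- orange_cup: Steel cup with orange grip, upright (the BLUE-gripped one is not wanted). Origin: centre of underside, z up. 64 mm wide, rim at 60. Rigid 8 mm wire bail in its y-z plane: 58 clear between legs, top 24 mm flat, underside of top at 114. Orange tab on it, height 118 to 158, 14 thick along y, 28 along x: pinch from above along y. 0.16 kg. May hang either way round.
- carousel (a joint): Angle of the carousel about its upright axis, rad, counter-clockwise from above positive; 0 = empty hook exactly over the middle of the orange drip tray (16 mm high). Starts at 0.8 to 1.8: turn it clockwise. Friction about 0.12 N m, stays where left. Four hooks 90 degrees apart; three carry green-gripped cups fixed to it, up to 208 mm above the bench.
- hook_seat (a point): Top of the empty yellow hook's level 8 mm arm, where the bail rests, 164 mm above the bench. Axes turn with the carousel: x runs along the arm inwards to the carousel axis (105 mm away; hub radius 22), z up. Outer end, 17 to 29 mm outside the seat, curves up 10 mm above it: bring the bail in over it from outside, its plane across the arm (cup x along this x), and lower.
- turn_handle (a point): Grip point of the black upright pin that turns the carousel: on the pin's centre line, 255 mm above the bench. Pin 22 mm diameter, from 215 to 280 mm above the bench, 60 mm from the carousel axis, exactly opposite the empty hook (165 mm from the seat along the seat's +x). It travels on a circle of 60 mm radius about the axis.

How it is judged:
On the way, in this order (a step that is already met when the one before it is completed fails the run):
1. the empty hook has been turned over the drip tray (value of joint carousel between -0.25 and 0.25 rad), for 0.2 s.
2. the orange-gripped cup's bail is on the empty hook, the hook still over the tray (all of step 1 and x of hook_seat in the frame of orange_cup between -0.022 and 0.022 m and y of hook_seat in the frame of orange_cup between -0.02 and 0.02 m and z of hook_seat in the frame of orange_cup between 0.1 and 0.122 m and angle between orange_cup's own z axis and vertical below 0.25 rad), for 0.2 s.
At the end, for the whole second after the job is handed in: Carousel within 0.25 rad of 0 (empty hook over the tray); the orange-gripped cup hangs still on that hook: seat under the bail's top within 22 mm along the cup's x, 20 mm along its y, 100 to 122 mm above its origin; cup upright within 0.25 rad (all of step 2 and linear speed of orange_cup below 0.05 m/s and angular speed of orange_cup below 0.6 rad/s); the robot touches nothing.
It also fails if it takes over 54 s, if anything falls off the work surface, if the arm or the gripper's body presses on something with over 40 N, if the wrist force passes 120 N, or if a joint passes its speed limit or range.

## Working session

There is one attempt and no reset: what is moved stays moved. The work goes in short steps, Python scripts to look and compute and a tool call to move; the robot and the scene stay as the last step left them, time stands still between calls to the robot, and variables do not carry over. Pictures are saved under pics/ and viewed, at most 10 in all, crops included, and the job is handed in when it is done.

Besides the shell and the picture viewer there is one more tool, called after ">>>" as name(argument=value, ...), one argument or row to a line, values as JSON. apply_moves: Moves the arm, as the interface text tells. Its arguments: {"type":"object","properties":{"claw":{"type":"array"},"xyz":{"type":"array"},"twist":{"type":"array"},"force":{"type":"number"}},"required":["claw","xyz","twist"]}

```bash
mkdir -p pics; python3 - <<'E'
from workcell import bot
import cv2
for c in("scene","top"):
    f=bot.grab_frame(c); cv2.imwrite(f"pics/{c}0.png",f["img"][:,:,::-1])
    print(c,f["vfov"],f["cx"],f["cy"],f["distortion"]);print(f["view"].round(4).tolist())
    for q in("orange_cup","carousel","hook_seat","turn_handle"):
        print(q,[(d["score"],[round(float(v),3) for v in d["position"]]) for d in bot.find_in(c,q)][:3])
s=bot.observe();print(s["clock"],s["position"],s["tool_rot"],s["grip_width"])
E
```

```text
scene 43.058005254642076 314.43786689130553 240.8223352005601 [1.6328124e-05 0.0000000e+00 0.0000000e+00 0.0000000e+00 0.0000000e+00]
[[0.0179, 0.9998, 0.0021, -0.0815], [-0.8377, 0.0138, 0.546, 0.3761], [0.5458, -0.0116, 0.8378, -1.3998], [0.0, 0.0, 0.0, 1.0]]
orange_cup [(0.7, [0.475, 0.331, 0.051])]
carousel [(0.95, [0.636, -0.16, 0.153])]
hook_seat []
turn_handle [(0.89, [0.631, -0.155, 0.155])]
top 42.395478953604005 325.64634875280194 238.68832861394674 [-0.17592688  0.          0.          0.          0.        ]
[[0.0216, -0.9993, 0.0289, 0.0301], [0.993, 0.0248, 0.1151, -0.5666], [-0.1157, 0.0262, 0.9929, -1.2157], [0.0, 0.0, 0.0, 1.0]]
orange_cup [(0.69, [0.471, 0.325, 0.048])]
carousel [(0.88, [0.619, -0.158, 0.16])]
hook_seat [(0.8, [0.625, -0.157, 0.163])]
turn_handle [(0.74, [0.619, -0.16, 0.164])]
0.5 [0.2501482  0.57272304 0.23127118] [-3.14151726e+00 -4.28144329e-05  2.72974849e+00] 0.08536365172656371
```

View pics/scene0.png

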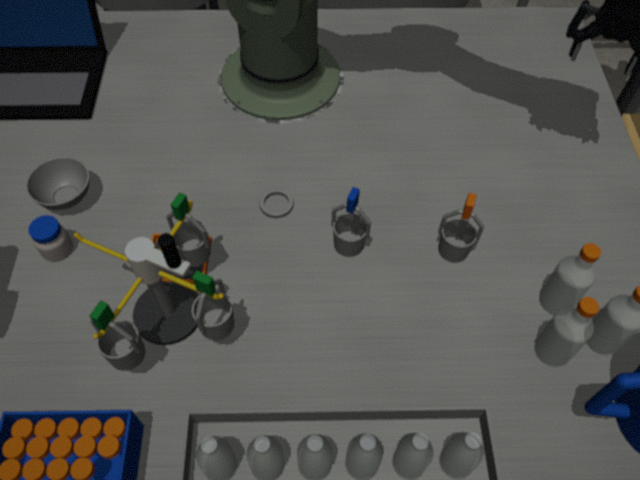

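View pics/top0.png

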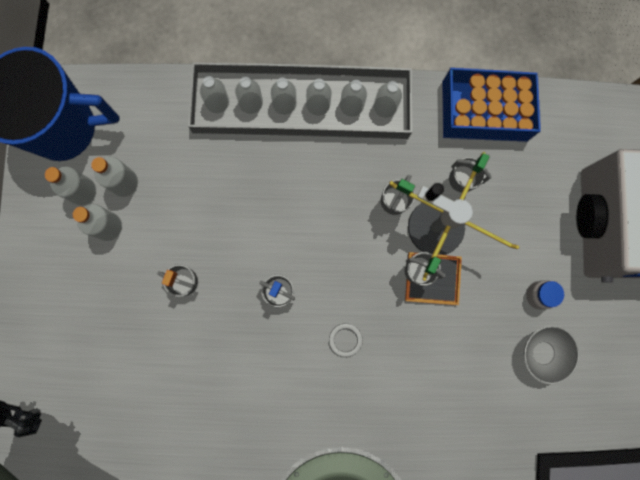

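Top view: the empty hook's tip is at (515,246), the handle at (435,191), the tray at (433,279) and the orange cup's tab at (168,278). In the scene view the tab is at (470,205), the pin at (170,250) and the hook tip at (77,236). Next I'll fit simple models to both views.

```bash
cat > h.py <<'E'
from workcell import bot
import cv2, numpy as np
from scipy.optimize import minimize, least_squares
class Cam:
    def __init__(s,n):
        f=bot.grab_frame(n); s.img=f["img"]; s.V=np.array(f["view"]); fl=240/np.tan(np.radians(f["vfov"])/2)
        s.K=np.array([[fl,0,f["cx"]],[0,fl,f["cy"]],[0,0,1.]]); s.d=np.array(f["distortion"],float)
        s.hsv=cv2.cvtColor(s.img,cv2.COLOR_RGB2HSV)
    def proj(s,P):
        P=np.atleast_2d(P).astype(float); c=P@s.V[:3,:3].T+s.V[:3,3]; c=c*[1,-1,-1]
        return cv2.projectPoints(c.reshape(-1,1,3),np.zeros(3),np.zeros(3),s.K,s.d)[0].reshape(-1,2)
    def ray(s,uv,z):
        u=cv2.undistortPoints(np.array([[uv]],float),s.K,s.d).ravel()
        R=s.V[:3,:3]; o=-R.T@s.V[:3,3]; d=R.T@np.array([u[0],-u[1],-1]); return o+d*(z-o[2])/d[2]
    def mask(s,lo,hi,box):
        m=cv2.inRange(s.hsv,np.array(lo),np.array(hi)); k=np.zeros_like(m); x0,y0,x1,y1=box; k[y0:y1,x0:x1]=255; return m&k
def sil(cam,P,S=4):
    h=cv2.convexHull((cam.proj(P)*S*16+S*8-8).astype(np.int32)); m=np.zeros((480*S,640*S),np.uint8)
    cv2.fillConvexPoly(m,h,255,shift=4); return cv2.resize(m,(640,480),interpolation=cv2.INTER_AREA)
def tab(x,y,yaw,z0=.118,z1=.158):
    c,s_=np.cos(yaw),np.sin(yaw)
    return np.array([[x+c*a-s_*b,y+s_*a+c*b,z] for a in(-.014,.014) for b in(-.007,.007) for z in(z0,z1)])
E
cat > fit.py <<'E'
from h import *
T,S=Cam("top"),Cam("scene")
mt=T.mask((3,130,90),(18,255,255),(150,255,205,300)); ms=S.mask((3,130,90),(18,255,255),(445,180,490,225))
print("tab px",(mt>0).sum(),(ms>0).sum())
def cost(p): return sum(np.abs(sil(c,tab(*p)).astype(float)-m).sum()/255 for c,m in((T,mt),(S,ms)))
ctr=T.ray(np.argwhere(mt)[:,::-1].mean(0),.14)
res=[minimize(cost,[ctr[0],ctr[1],y],method="Nelder-Mead",options=dict(initial_simplex=np.array([[ctr[0],ctr[1],y],[ctr[0]+.008,ctr[1],y],[ctr[0],ctr[1]+.008,y],[ctr[0],ctr[1],y+.3]]))) for y in np.arange(0,3.14,.4)]
res.sort(key=lambda r:r.fun)
for r in res[:4]: print("cup",r.x.round(4),r.fun)
# tray
tr=T.mask((3,130,80),(18,255,255),(395,245,475,310)); r=cv2.minAreaRect(np.argwhere(tr)[:,::-1].astype(np.float32)); tc=T.ray(r[0],.016); print("tray",r,tc)
# carousel: pin top & hook tip pixel clicks
def pts(p):
    ax=np.array([p[0],p[1],0]); d=np.array([np.cos(p[2]),np.sin(p[2]),0]);
    return ax-.06*d+[0,0,.2475], ax+.13*d+[0,0,.171]
def black(c,b):
    m=cv2.inRange(c.hsv,np.array((0,0,0)),np.array((180,255,45))); x0,y0,x1,y1=b; q=np.argwhere(m[y0:y1,x0:x1])[:,::-1]+[x0,y0]; print("black",len(q),q.min(0),q.max(0)); return (q.min(0)+q.max(0))/2
hp=[black(T,(424,178,448,202)),black(S,(155,228,185,270))]
yp=[(515,246),(77,236)]
def f(p):
    a,b=pts(p); return np.concatenate([(c.proj(q)[0]-u) for q,us in((a,hp),(b,yp)) for c,u in zip((T,S),us)])
s=least_squares(f,[.62,-.16,-1.8]); d=tc[:2]-s.x[:2]; a0=np.arctan2(d[1],d[0])
print("axis",s.x,"res",s.fun.round(1),"tray dir",a0,np.hypot(*d),"angle",(s.x[2]-a0+np.pi)%(2*np.pi)-np.pi)
E
python3 - <<'E'
exec(open('fit.py').read())
a=cv2.resize(T.img[165:310,380:530],None,fx=4,fy=4,interpolation=cv2.INTER_CUBIC)[:580]
b=cv2.resize(T.img[250:305,150:200],None,fx=4,fy=4,interpolation=cv2.INTER_CUBIC)
o=np.zeros((580,800,3),np.uint8); o[:,:600]=a; o[:220,600:]=b
b=cv2.resize(S.img[185:265,430:480],None,fx=4,fy=4,interpolation=cv2.INTER_CUBIC); o[230:550,600:]=b
cv2.imwrite("pics/z.png",o[:,:,::-1])
E
```

```text
tab px 115 139
cup [0.4743 0.333  2.7295] 197.21568627450978
cup [ 0.4743  0.333  -0.4147] 197.78431372549022
cup [ 0.4743  0.3332 -0.4222] 197.78823529411764
cup [0.4743 0.333  2.7207] 197.84313725490196
tray ((433.1114196777344, 278.2928161621094), (52.96133041381836, 48.354820251464844), 4.635463714599609) [ 0.49140126 -0.17929688  0.016     ]
black 168 [426 184] [442 200]
black 603 [157 228] [184 267]
axis [ 0.59815656 -0.18521586 -1.99849797] res [-1.7  1.2  0.6  2.3  1.3  0.3 -1.1 -1.1] tray dir 3.0862049828996696 0.10691925812279347 angle 1.1984823508492983
```

View pics/z.png

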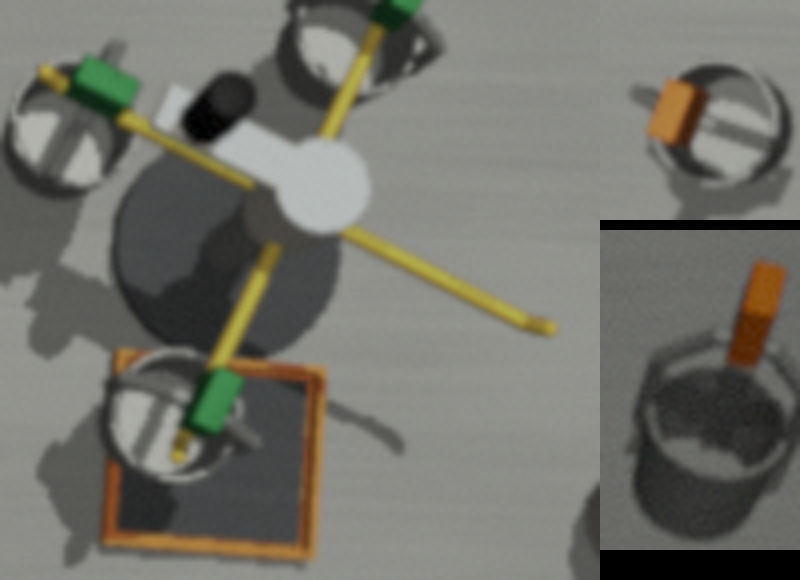

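>>> apply_moves(
  claw=[0.085, 0.085, 0.085, 0.085, 0.085, 0.085, 0.085, 0.085, 0.085, 0.085, 0.085, 0.085, 0.085, 0.085, 0.085, 0.085, 0.085, 0.085, 0.085, 0.085],
  xyz=[
    [-0.0312, -0.0248, -0.005],
    [-0.0312, -0.0248, -0.005],
    [-0.0312, -0.0248, -0.005],
    [-0.0312, -0.0248, -0.005],
    [-0.0312, -0.0248, -0.005],
    [-0.0312, -0.0248, -0.005],
    [-0.0312, -0.0248, -0.005],
    [-0.0312, -0.0248, -0.005],
    [-0.0312, -0.0248, -0.005],
    [-0.0312, -0.0248, -0.005],
    [-0.0312, -0.0248, -0.005],
    [-0.0312, -0.0248, -0.005],
    [-0.0312, -0.0248, -0.005],
    [-0.0312, -0.0248, -0.005],
    [-0.0312, -0.0248, -0.005],
    [-0.0312, -0.0248, -0.005],
    [-0.0312, -0.0248, -0.005],
    [-0.0312, -0.0248, -0.005],
    [-0.0312, -0.0248, -0.005],
    [-0.0312, -0.0248, -0.005],
  ],
  twist=[
    [0, 0, 0],
    [0, 0, 0],
    [0, 0, 0],
    [0, 0, 0],
    [0, 0, 0],
    [0, 0, 0],
    [0, 0, 0],
    [0, 0, 0],
    [0, 0, 0],
    [0, 0, 0],
    [0, 0, 0],
    [0, 0, 0],
    [0, 0, 0],
    [0, 0, 0],
    [0, 0, 0],
    [0, 0, 0],
    [0, 0, 0],
    [0, 0, 0],
    [0, 0, 0],
    [0, 0, 0],
  ],
)

```text
clock: 2.6
position: [0.624, -0.1331, 0.3316]
tool_rot: [3.141, 0.0, 2.73]
force: [0.8, 1.0, -0.1]
grip_width: 0.0845
finger_force: 0.0
```

>>> apply_moves(
  claw=[0.085, 0.085, 0.085, 0.085, 0.085, 0.085, 0.085, 0.085, 0.085, 0.085, 0.085, 0.085, 0.085, 0.085, 0.085, 0.085],
  xyz=[
    [0, 0, 0],
    [0, 0, 0],
    [0, 0, 0],
    [0, 0, 0],
    [0, 0, 0],
    [0, 0, 0],
    [0, 0, 0],
    [0, 0, 0],
    [0, 0, 0],
    [0, 0, 0],
    [0, 0, 0],
    [0, 0, 0],
    [0, 0, 0],
    [0, 0, 0],
    [0, 0, 0],
    [0, 0, 0],
  ],
  twist=[
    [0, 0, 0.145],
    [0, 0, 0.145],
    [0, 0, 0.145],
    [0, 0, 0.145],
    [0, 0, 0.145],
    [0, 0, 0.145],
    [0, 0, 0.145],
    [0, 0, 0.145],
    [0, 0, 0.145],
    [0, 0, 0.145],
    [0, 0, 0.145],
    [0, 0, 0.145],
    [0, 0, 0.145],
    [0, 0, 0.145],
    [0, 0, 0.145],
    [0, 0, 0],
  ],
)

```text
clock: 4.2
position: [0.6235, -0.1313, 0.3311]
tool_rot: [3.142, 0.001, 0.552]
force: [-0.2, 0.3, -0.2]
grip_width: 0.0847
finger_force: 0.0
```

>>> apply_moves(
  claw=[0.085, 0.085, 0.085, 0.085, 0.01, 0.01, 0.01, 0.01, 0.01, 0.01, 0.01, 0.01],
  xyz=[
    [0, 0, 0.03],
    [0, 0, 0.03],
    [0, 0, 0.03],
    [0, 0, 0],
    [0, 0, 0],
    [0, 0, 0],
    [0, 0, 0],
    [0, 0, 0],
    [0, 0, 0],
    [0, 0, 0],
    [0, 0, 0],
    [0, 0, 0],
  ],
  twist=[
    [0, 0, 0],
    [0, 0, 0],
    [0, 0, 0],
    [0, 0, 0],
    [0, 0, 0],
    [0, 0, 0],
    [0, 0, 0],
    [0, 0, 0],
    [0, 0, 0],
    [0, 0, 0],
    [0, 0, 0],
    [0, 0, 0],
  ],
  force=20,
)

```text
clock: 5.4
position: [0.6238, -0.1325, 0.2425]
tool_rot: [3.14, -0.001, 0.555]
force: [-1.4, -2.9, 7.1]
grip_width: 0.0216
finger_force: 20.8
```

```bash
python3 - <<'E'
import numpy as np
# arc in tool frame; start pin angle (from hook fit) to final
ax=np.array([.598,-.185]); c,s=np.cos(.552),np.sin(.552); Rt=np.array([[c,s],[s,-c]])
a=np.linspace(1.143,-.056,13); P=.06*np.c_[np.cos(a),np.sin(a)]
print((np.diff(P,axis=0)@Rt.T).round(4).tolist())
E
```

```text
[[0.0031, 0.0051], [0.0026, 0.0054], [0.002, 0.0056], [0.0014, 0.0058], [0.0008, 0.0059], [0.0002, 0.006], [-0.0004, 0.006], [-0.0009, 0.0059], [-0.0015, 0.0058], [-0.0021, 0.0056], [-0.0027, 0.0054], [-0.0032, 0.0051]]
```

>>> apply_moves(
  claw=[0.01, 0.01, 0.01, 0.01, 0.01, 0.01, 0.01, 0.01, 0.01, 0.01, 0.01, 0.01, 0.01, 0.01, 0.01],
  xyz=[
    [0.0031, 0.0051, 0],
    [0.0026, 0.0054, 0],
    [0.002, 0.0056, 0],
    [0.0014, 0.0058, 0],
    [0.0008, 0.0059, 0],
    [0.0002, 0.006, 0],
    [-0.0004, 0.006, 0],
    [-0.0009, 0.0059, 0],
    [-0.0015, 0.0058, 0],
    [-0.0021, 0.0056, 0],
    [-0.0027, 0.0054, 0],
    [-0.0032, 0.0051, 0],
    [0, 0, 0],
    [0, 0, 0],
    [0, 0, 0],
  ],
  twist=[
    [0, 0, 0],
    [0, 0, 0],
    [0, 0, 0],
    [0, 0, 0],
    [0, 0, 0],
    [0, 0, 0],
    [0, 0, 0],
    [0, 0, 0],
    [0, 0, 0],
    [0, 0, 0],
    [0, 0, 0],
    [0, 0, 0],
    [0, 0, 0],
    [0, 0, 0],
    [0, 0, 0],
  ],
)

```text
clock: 6.9
position: [0.6588, -0.1894, 0.2418]
tool_rot: [3.141, -0.001, 0.555]
force: [2.5, -0.9, 1.7]
grip_width: 0.0216
finger_force: 20.6
```

>>> apply_moves(
  claw=[0.085, 0.085, 0.085, 0.085, 0.085, 0.085, 0.085, 0.085, 0.085],
  xyz=[
    [0, 0, 0],
    [0, 0, 0],
    [0, 0, 0],
    [0, 0, 0],
    [0, 0, 0],
    [0, 0, -0.03],
    [0, 0, -0.03],
    [0, 0, -0.03],
    [0, 0, 0],
  ],
  twist=[
    [0, 0, 0],
    [0, 0, 0],
    [0, 0, 0],
    [0, 0, 0],
    [0, 0, 0],
    [0, 0, 0],
    [0, 0, 0],
    [0, 0, 0],
    [0, 0, 0],
  ],
)

```text
clock: 7.8
position: [0.6593, -0.1903, 0.3353]
tool_rot: [3.138, -0.003, 0.555]
force: [-0.3, -1.0, 0.8]
grip_width: 0.0853
finger_force: 0.0
```

>>> apply_moves(
  claw=[0.085, 0.085, 0.085, 0.085, 0.085, 0.085, 0.085, 0.085, 0.085, 0.085, 0.085, 0.085, 0.085, 0.085, 0.085, 0.085],
  xyz=[
    [0, 0, 0],
    [0, 0, 0],
    [0, 0, 0],
    [0, 0, 0],
    [0, 0, 0],
    [0, 0, 0],
    [0, 0, 0],
    [0, 0, 0],
    [0, 0, 0],
    [0, 0, 0],
    [0, 0, 0],
    [0, 0, 0],
    [0, 0, 0],
    [0, 0, 0],
    [0, 0, 0],
    [0, 0, 0],
  ],
  twist=[
    [0, 0, -0.145],
    [0, 0, -0.145],
    [0, 0, -0.145],
    [0, 0, -0.145],
    [0, 0, -0.145],
    [0, 0, -0.145],
    [0, 0, -0.145],
    [0, 0, -0.145],
    [0, 0, -0.145],
    [0, 0, -0.145],
    [0, 0, -0.145],
    [0, 0, -0.145],
    [0, 0, -0.145],
    [0, 0, -0.145],
    [0, 0, -0.145],
    [0, 0, 0],
  ],
)

```text
clock: 9.4
position: [0.6583, -0.1895, 0.3309]
tool_rot: [3.141, -0.0, 2.732]
force: [-0.5, 0.0, 0.0]
grip_width: 0.085
finger_force: 0.0
```

>>> apply_moves(
  claw=[0.085, 0.085, 0.085, 0.085, 0.085, 0.085, 0.085, 0.085, 0.085, 0.085, 0.085, 0.085, 0.085, 0.085, 0.085],
  xyz=[
    [0.0269, 0.029, 0],
    [0.0269, 0.029, 0],
    [0.0269, 0.029, 0],
    [0.0269, 0.029, 0],
    [0.0269, 0.029, 0.007],
    [0.0269, 0.029, 0.007],
    [0.0269, 0.029, 0.007],
    [0.0269, 0.029, 0.007],
    [0.0269, 0.029, 0.007],
    [0.0269, 0.029, 0.007],
    [0.0269, 0.029, 0.007],
    [0.0269, 0.029, 0.007],
    [0.0269, 0.029, 0.007],
    [0.0269, 0.029, 0.007],
    [0, 0, 0],
  ],
  twist=[
    [0, 0, 0],
    [0, 0, 0],
    [0, 0, 0],
    [0, 0, 0],
    [0, 0, 0],
    [0, 0, 0],
    [0, 0, 0],
    [0, 0, 0],
    [0, 0, 0],
    [0, 0, 0],
    [0, 0, 0],
    [0, 0, 0],
    [0, 0, 0],
    [0, 0, 0],
    [0, 0, 0],
  ],
)

```text
clock: 10.9
position: [0.4727, 0.3384, 0.2599]
tool_rot: [-3.141, -0.003, 2.731]
force: [-0.3, -0.3, 0.0]
grip_width: 0.0851
finger_force: 0.0
```

```bash
python3 - <<'E'
from h import *
T,S=Cam("top"),Cam("scene")
o=np.zeros((600,800,3),np.uint8)
o[:560,:560]=cv2.resize(T.img[170:310,380:520],None,fx=4,fy=4,interpolation=cv2.INTER_CUBIC)
o[:480,560:800]=cv2.resize(S.img[140:260,440:500],None,fx=4,fy=4,interpolation=cv2.INTER_CUBIC)
cv2.imwrite("pics/t2.png",o[:,:,::-1]); cv2.imwrite("pics/s2.png",S.img[:,:,::-1])
for c in (T,S): print(c.proj([[.4743,.333,.158],[.4743,.333,.118],[.491,-.179,.016],[.493,-.179,.164],[.658,-.188,.28],[.468,-.178,.174]]).round(1).tolist())
E
```

```text
[[166.5, 276.9], [171.3, 278.1], [433.0, 278.5], [449.3, 273.2], [469.9, 170.0], [449.9, 286.7]]
[[470.8, 199.0], [465.8, 213.0], [177.3, 256.6], [160.2, 210.0], [119.8, 259.6], [161.4, 194.1]]
```

View pics/t2.png

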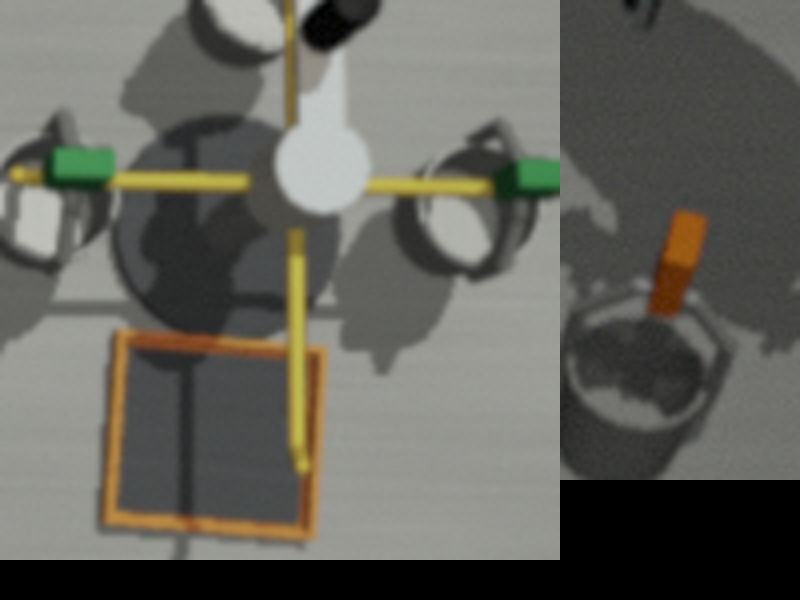

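View pics/s2.png

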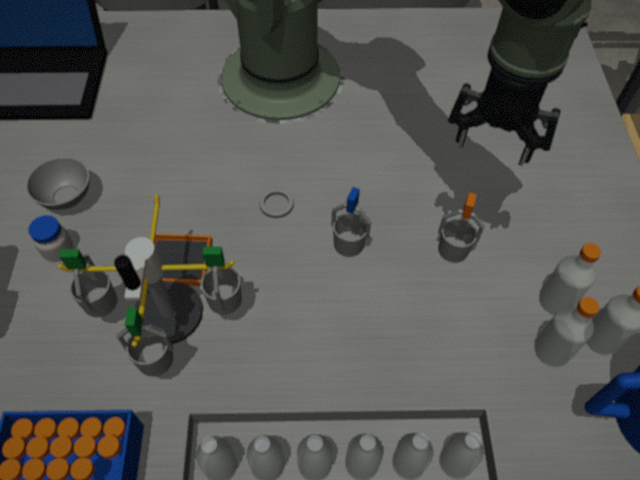

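The hook now points over the tray: its tip is at about (456,286) in the top view and (156,197) in the scene view. That puts it roughly 8 mm further toward -y than my model had it. The cup's tab matches its predicted position.

>>> apply_moves(
  claw=[0.085, 0.085, 0.085, 0.085, 0.085, 0.085, 0.085, 0.01, 0.01, 0.01, 0.01, 0.01, 0.01, 0.01, 0.01, 0.01],
  xyz=[
    [-0.0036, -0.0044, 0.02],
    [0, 0, 0.03],
    [0, 0, 0.03],
    [0, 0, 0.03],
    [0, 0, 0.023],
    [0, 0, 0],
    [0, 0, 0],
    [0, 0, 0],
    [0, 0, 0],
    [0, 0, 0],
    [0, 0, 0],
    [0, 0, 0],
    [0, 0, 0],
    [0, 0, 0],
    [0, 0, 0],
    [0, 0, 0],
  ],
  twist=[
    [0, 0, 0],
    [0, 0, 0],
    [0, 0, 0],
    [0, 0, 0],
    [0, 0, 0],
    [0, 0, 0],
    [0, 0, 0],
    [0, 0, 0],
    [0, 0, 0],
    [0, 0, 0],
    [0, 0, 0],
    [0, 0, 0],
    [0, 0, 0],
    [0, 0, 0],
    [0, 0, 0],
    [0, 0, 0],
  ],
  force=50,
)

```text
clock: 12.6
position: [0.4776, 0.328, 0.1285]
tool_rot: [3.141, 0.0, 2.73]
force: [0.1, -0.7, 4.9]
grip_width: 0.0133
finger_force: 52.7
```

```bash
python3 - <<'E'
from h import *
T,S=Cam("top"),Cam("scene")
for n,c,u,z in(("outer",T,(454.3,282),.164),("inner",T,(454.3,232),.164),("tip",T,(455.7,286.3),.174),("tipS",S,(156,197),.174),("outS",S,(155,207),.164),
 ("tl",T,(409.5,253.5),.016),("bl",T,(406,301),.016),("br",T,(457.5,304.5),.016),("tr",T,(461,257),.016),("sTL",S,(157,236),.016),("sTR",S,(211,236),.016),("sBR",S,(208,283),.016)): print(n,c.ray(u,z)[:2].round(4))
def pts(c): # yellow arm pixels above tray
    m=c.mask((20,100,80),(35,255,255),(440,225,470,292) if c is T else (145,190,170,245)); return np.argwhere(m)[:,::-1]
for c in(T,S):
    q=pts(c); r=np.array([c.ray(p,.161)[:2] for p in q]); r=r[r[:,0]<.57]; k=np.polyfit(r[:,0],r[:,1],1); print(len(r),"xmin",r[:,0].min(),"slope",k[0],"y at .494",np.polyval(k,.494))
E
```

```text
outer [ 0.4771 -0.1883]
inner [ 0.5686 -0.1884]
tip [ 0.469  -0.1886]
tipS [ 0.4739 -0.186 ]
outS [ 0.4867 -0.1882]
tl [ 0.5413 -0.1299]
bl [ 0.444  -0.1236]
br [ 0.4385 -0.2306]
tr [ 0.5365 -0.2378]
sTL [ 0.4449 -0.2218]
sTR [ 0.4466 -0.1206]
sBR [ 0.5473 -0.1184]
268 xmin 0.46637406836650513 slope 0.022755629732406166 y at .494 -0.18872479192639735
220 xmin 0.45766913834458245 slope 0.03833552598379123 y at .494 -0.18786755619851428
```

>>> apply_moves(
  claw=[0.01, 0.01, 0.01, 0.01, 0.01, 0.01, 0.01, 0.01, 0.01, 0.01, 0.01],
  xyz=[
    [0, 0, -0.01],
    [0, 0, -0.03],
    [0, 0, -0.04],
    [0, 0, -0.04],
    [0, 0, -0.04],
    [0, 0, -0.03],
    [0, 0, -0.01],
    [0, 0, 0],
    [0, 0, 0],
    [0, 0, 0],
    [0, 0, 0],
  ],
  twist=[
    [0, 0, 0],
    [0, 0, 0],
    [0, 0, 0],
    [0, 0, 0],
    [0, 0, 0],
    [0, 0, 0],
    [0, 0, -0.1],
    [0, 0, -0.12],
    [0, 0, -0.12],
    [0, 0, -0.07],
    [0, 0, 0],
  ],
)

```text
clock: 13.8
position: [0.4773, 0.3277, 0.3287]
tool_rot: [3.142, -0.0, 3.141]
force: [0.4, 0.7, -1.2]
grip_width: 0.0131
finger_force: 51.7
```

>>> apply_moves(
  claw=[0.01, 0.01, 0.01, 0.01, 0.01, 0.01, 0.01, 0.01, 0.01, 0.01, 0.01, 0.01, 0.01, 0.01, 0.01, 0.01, 0.01, 0.01, 0.01, 0.01],
  xyz=[
    [0, -0.01, 0],
    [0, -0.02, 0],
    [0, -0.03, 0],
    [0, -0.03, 0],
    [0.004, -0.03, 0],
    [0.004, -0.03, 0],
    [0.004, -0.03, 0],
    [0.004, -0.03, 0],
    [0.004, -0.03, 0],
    [0.005, -0.03, 0],
    [0.005, -0.03, 0],
    [0.005, -0.03, 0],
    [0.005, -0.03, 0],
    [0.005, -0.03, 0],
    [0.004, -0.03, 0],
    [0.004, -0.03, 0],
    [0.004, -0.03, 0],
    [0, -0.02, 0],
    [0, -0.01, 0],
    [0, -0.006, 0],
  ],
  twist=[
    [0, 0, 0],
    [0, 0, 0],
    [0, 0, 0],
    [0, 0, 0],
    [0, 0, 0],
    [0, 0, 0],
    [0, 0, 0],
    [0, 0, 0],
    [0, 0, 0],
    [0, 0, 0],
    [0, 0, 0],
    [0, 0, 0],
    [0, 0, 0],
    [0, 0, 0],
    [0, 0, 0],
    [0, 0, 0],
    [0, 0, 0],
    [0, 0, 0],
    [0, 0, 0],
    [0, 0, 0],
  ],
)

```text
clock: 15.8
position: [0.4187, -0.1888, 0.3283]
tool_rot: [3.141, 0.0, 3.138]
force: [0.6, -0.2, -0.9]
grip_width: 0.0136
finger_force: 51.7
```

>>> apply_moves(
  claw=[0.01, 0.01, 0.01, 0.01, 0.01, 0.01, 0.01, 0.01],
  xyz=[
    [0, 0, 0.01],
    [0, 0, 0.02],
    [0, 0, 0.03],
    [0, 0, 0.03],
    [0, 0, 0.02],
    [0, 0, 0.01],
    [0, 0, 0.005],
    [0, 0, 0],
  ],
  twist=[
    [0, 0, 0],
    [0, 0, 0],
    [0, 0, 0],
    [0, 0, 0],
    [0, 0, 0],
    [0, 0, 0],
    [0, 0, 0],
    [0, 0, 0],
  ],
)

```text
clock: 16.6
position: [0.4195, -0.1877, 0.2032]
tool_rot: [3.141, -0.0, 3.14]
force: [-0.1, -0.4, -0.8]
grip_width: 0.0132
finger_force: 51.7
```

```bash
python3 - <<'E'
from h import *
T,S=Cam("top"),Cam("scene")
o=np.zeros((560,800,3),np.uint8)
o[:560,:400]=cv2.resize(T.img[200:340,410:510],None,fx=4,fy=4,interpolation=cv2.INTER_CUBIC)
o[:560,400:]=cv2.resize(S.img[140:280,110:210],None,fx=4,fy=4,interpolation=cv2.INTER_CUBIC)
cv2.imwrite("pics/t3.png",o[:,:,::-1])
E
```

```text
(no output)
```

View pics/t3.png

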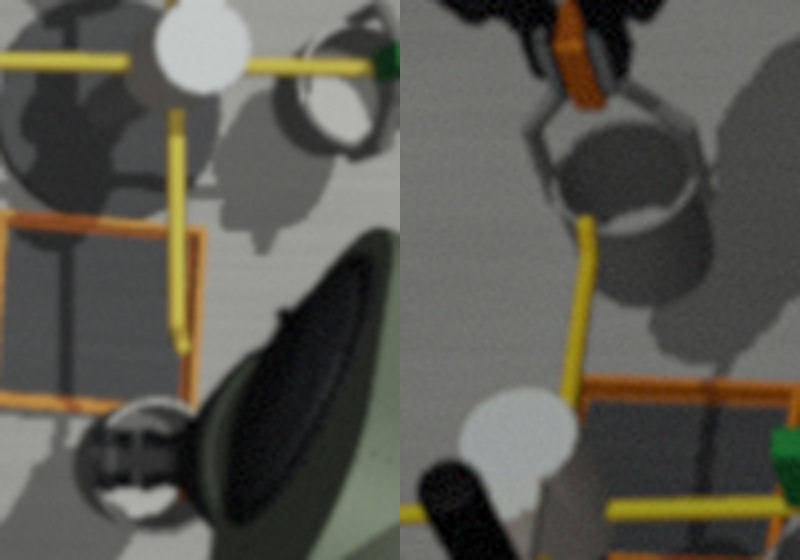

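```bash
python3 - <<'E'
from h import *
S=Cam("scene")
m=S.mask((3,130,60),(18,255,255),(140,140,175,172)); q=np.argwhere(m)[:,::-1]; print(q.min(0),q.max(0),len(q))
for x in(.405,.41,.415,.42,.425):
    p=S.proj([[x+.014,-.188+s*.007,.193] for s in(-1,1)]+[[x+.014,-.188,.233],[x,-.188,.193]]); print(x,p.round(1).tolist())
E
```

```text
[148 140] [160 166] 197
0.405 [[152.2, 163.6], [160.7, 163.5], [151.1, 147.3], [157.5, 157.1]]
0.41 [[151.8, 166.0], [160.3, 165.9], [150.7, 149.6], [157.1, 159.4]]
0.415 [[151.4, 168.3], [160.0, 168.2], [150.2, 152.0], [156.7, 161.7]]
0.42 [[151.0, 170.7], [159.6, 170.5], [149.8, 154.4], [156.4, 164.0]]
0.425 [[150.6, 173.0], [159.2, 172.9], [149.4, 156.8], [156.0, 166.4]]
```

>>> apply_moves(
  claw=[0.01, 0.01, 0.01, 0.01, 0.01, 0.01, 0.01, 0.01, 0.01, 0.01, 0.01, 0.01],
  xyz=[
    [-0.004, 0, 0],
    [-0.008, 0, 0],
    [-0.01, 0, 0],
    [-0.01, 0, 0],
    [-0.01, 0, 0],
    [-0.01, 0, 0],
    [-0.01, 0, 0],
    [-0.01, 0, 0],
    [-0.007, 0, 0],
    [-0.004, 0, 0],
    [0, 0, 0],
    [0, 0, 0],
  ],
  twist=[
    [0, 0, 0],
    [0, 0, 0],
    [0, 0, 0],
    [0, 0, 0],
    [0, 0, 0],
    [0, 0, 0],
    [0, 0, 0],
    [0, 0, 0],
    [0, 0, 0],
    [0, 0, 0],
    [0, 0, 0],
    [0, 0, 0],
  ],
)

```text
clock: 17.95
position: [0.5022, -0.1882, 0.2033]
tool_rot: [3.142, -0.0, 3.14]
force: [0.2, 1.0, -1.6]
grip_width: 0.013
finger_force: 51.7
```

```bash
python3 - <<'E'
from h import *
T,S=Cam("top"),Cam("scene")
o=np.zeros((560,800,3),np.uint8)
o[:560,:400]=cv2.resize(T.img[200:340,410:510],None,fx=4,fy=4,interpolation=cv2.INTER_CUBIC)
o[:560,400:]=cv2.resize(S.img[140:280,110:210],None,fx=4,fy=4,interpolation=cv2.INTER_CUBIC)
cv2.imwrite("pics/t4.png",o[:,:,::-1])
E
```

```text
(no output)
```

View pics/t4.png

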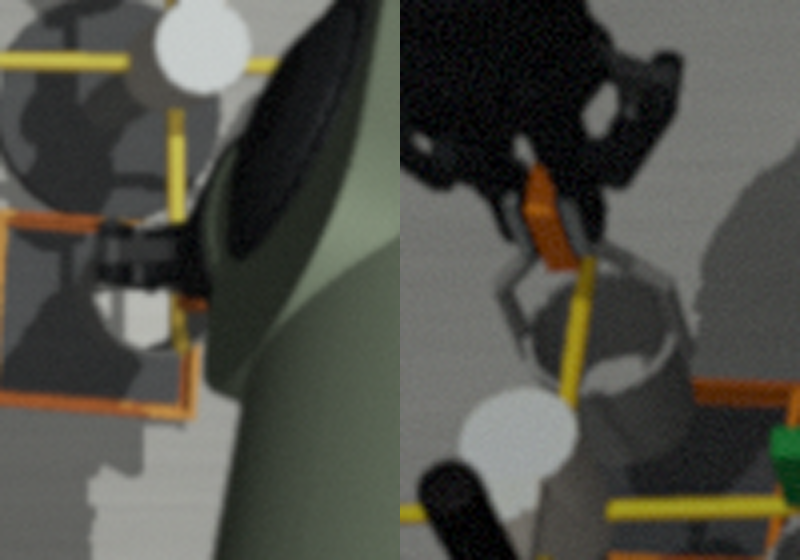

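>>> apply_moves(
  claw=[0.01, 0.01, 0.01, 0.01, 0.01, 0.01, 0.01, 0.01],
  xyz=[
    [0, 0, 0.003],
    [0, 0, 0.005],
    [0, 0, 0.005],
    [0, 0, 0.004],
    [0, 0, 0.003],
    [0, 0, 0.002],
    [0, 0, 0.001],
    [0, 0, 0],
  ],
  twist=[
    [0, 0, 0],
    [0, 0, 0],
    [0, 0, 0],
    [0, 0, 0],
    [0, 0, 0],
    [0, 0, 0],
    [0, 0, 0],
    [0, 0, 0],
  ],
)

```text
clock: 18.85
position: [0.5025, -0.1881, 0.1802]
tool_rot: [-3.142, -0.0, 3.14]
force: [0.2, 0.1, -0.8]
grip_width: 0.0134
finger_force: 51.7
```

>>> apply_moves(
  claw=[0.01, 0.01, 0.01, 0.01],
  xyz=[
    [0, 0, 0.001],
    [0, 0, 0.001],
    [0, 0, 0],
    [0, 0, 0],
  ],
  twist=[
    [0, 0, 0],
    [0, 0, 0],
    [0, 0, 0],
    [0, 0, 0],
  ],
)

```text
clock: 19.25
position: [0.5025, -0.1881, 0.1783]
tool_rot: [-3.142, 0.0, 3.14]
force: [0.3, 0.3, -0.8]
grip_width: 0.0131
finger_force: 51.7
```

>>> apply_moves(
  claw=[0.01, 0.01, 0.01, 0.01],
  xyz=[
    [0, 0, 0.001],
    [0, 0, 0.001],
    [0, 0, 0],
    [0, 0, 0],
  ],
  twist=[
    [0, 0, 0],
    [0, 0, 0],
    [0, 0, 0],
    [0, 0, 0],
  ],
)

```text
clock: 19.65
position: [0.5028, -0.1885, 0.1773]
tool_rot: [-3.141, 0.001, 3.139]
force: [-5.0, -0.6, 19.3]
grip_width: 0.0133
finger_force: 54.9
```

>>> apply_moves(
  claw=[0.013, 0.013, 0.02, 0.03, 0.04, 0.05, 0.06, 0.07, 0.07, 0.07],
  xyz=[
    [0, 0, -0.001],
    [0, 0, 0],
    [0, 0, 0],
    [0, 0, 0],
    [0, 0, 0],
    [0, 0, 0],
    [0, 0, 0],
    [0, 0, 0],
    [0, 0, 0],
    [0, 0, 0],
  ],
  twist=[
    [0, 0, 0],
    [0, 0, 0],
    [0, 0, 0],
    [0, 0, 0],
    [0, 0, 0],
    [0, 0, 0],
    [0, 0, 0],
    [0, 0, 0],
    [0, 0, 0],
    [0, 0, 0],
  ],
  force=20,
)

```text
clock: 20.65
position: [0.5025, -0.1881, 0.1773]
tool_rot: [-3.142, -0.0, 3.14]
force: [0.5, 0.2, -0.1]
grip_width: 0.0701
finger_force: 0.0
```

>>> apply_moves(
  claw=[0.07, 0.07, 0.07, 0.07, 0.07, 0.07, 0.07, 0.07, 0.07, 0.07, 0.07, 0.07, 0.07, 0.07, 0.07, 0.07, 0.07, 0.07, 0.07, 0.07],
  xyz=[
    [0, 0, -0.01],
    [0, 0, -0.02],
    [0, 0, -0.03],
    [0, 0, -0.03],
    [0, 0, -0.03],
    [0, 0.03, -0.03],
    [0, 0.03, 0],
    [0, 0.03, 0],
    [0, 0.03, 0],
    [0, 0.03, 0],
    [0, 0.03, 0],
    [0, 0.03, 0],
    [0, 0.03, 0],
    [0, 0.03, 0],
    [0, 0, 0],
    [0, 0, 0],
    [0, 0, 0],
    [0, 0, 0],
    [0, 0, 0],
    [0, 0, 0],
  ],
  twist=[
    [0, 0, 0],
    [0, 0, 0],
    [0, 0, 0],
    [0, 0, 0],
    [0, 0, 0],
    [0, 0, 0],
    [0, 0, 0],
    [0, 0, 0],
    [0, 0, 0],
    [0, 0, 0],
    [0, 0, 0],
    [0, 0, 0],
    [0, 0, 0],
    [0, 0, 0],
    [0, 0, 0],
    [0, 0, 0],
    [0, 0, 0],
    [0, 0, 0],
    [0, 0, 0],
    [0, 0, 0],
  ],
)

```text
clock: 22.65
position: [0.503, 0.0814, 0.3274]
tool_rot: [-3.142, 0.0, 3.139]
force: [0.0, -0.6, -0.2]
grip_width: 0.0701
finger_force: 0.0
```

```bash
python3 - <<'E'
from h import *
T,S=Cam("top"),Cam("scene")
o=np.zeros((560,800,3),np.uint8)
o[:560,:400]=cv2.resize(T.img[200:340,410:510],None,fx=4,fy=4,interpolation=cv2.INTER_CUBIC)
o[:560,400:]=cv2.resize(S.img[140:280,110:210],None,fx=4,fy=4,interpolation=cv2.INTER_CUBIC)
cv2.imwrite("pics/t5.png",o[:,:,::-1])
mt=T.mask((3,130,60),(18,255,255),(435,255,465,290)); q=np.argwhere(mt)[:,::-1]; print(q.min(0),q.max(0))
import time
S2=[Cam("scene") for _ in range(4)]; print("diff",[np.abs(c.img[160:260,130:200].astype(int)-S.img[160:260,130:200]).max() for c in S2])
E
```

```text
[435 255] [463 289]
diff [np.int64(18), np.int64(18), np.int64(18), np.int64(20)]
```

View pics/t5.png

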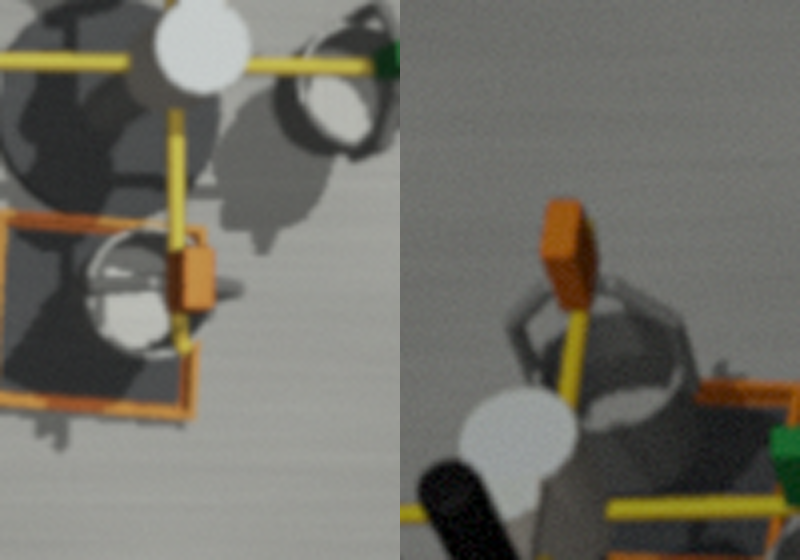

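The cup hangs from the hook with the yellow arm under its bail. In the top view its tab is at (457,270), over the tray, and the four repeat frames show no motion.

```bash
python3 -c "
from workcell import bot
print(bot.job_done())"
```

```text
the job is handed in; nothing more can be done
None
```

I turned the empty hook over the tray and hung the orange-gripped cup on it. It looked still and upright with the gripper clear, and the job is handed in; I estimate the carousel about 0.1 rad from centre, and no verdict was returned.

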